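# Put the mixed-up valves back into their colour trays

## Robot

A 6-joint arm with a two-finger parallel gripper is mounted at the origin on the work surface. World frame = base frame: x ahead of the robot, y to its left, z up, the work surface at z = 0. Lengths are in mm, angles in rad, forces in N, time in s.
With the tool pointing down it reaches from about 300 to 850 mm from the base axis. Payload 4.2 kg.
Tool frame: the origin (TCP) lies midway between the tips of the shut fingers; the grasp point (between the pads) lies 19 mm behind it (arm.hold_point_z is the distance from the TCP to the grasp point, in mm); y points along the fingers, z is the direction in which the jaws open and shut, and the axes are right-handed (so a half turn about y gives the same grasp; the last joint's range is limited). The gripper opens to 91 mm and grips with 3 to 60 N. Pads are 32 mm wide; open, the fingers measure 118 mm over their backs; the gripper's body (76 mm by 178 mm) begins 60 mm behind the grasp point.
Start: joints at [-1.245, 0.32, 1.565, -0, 1.257, -0.02], TCP at [194.9, -540.978, 213.976] pointing down, gripper open.
Joint ranges: [-3.11, 3.11], [-0.84, 2.01], [0.21, 2.61], [-1.34, 4.49], [0.05, 2.63], [-2.56, 2.56]. Speed limits (rad/s): [2.57, 2.57, 3.14, 3.14, 3.14, 3.14].

## Interface

Orientations are given as a 3x3 rotation matrix whose columns are the frame's x, y, z axes.
In Python, from station import arm gives the robot as it stands.
- The arm moves only by the tool send_rows, never from a script. Its argument "increments" is a list of rows, each a list of 7 numbers: the opening in per cent of the stroke, from 0 (shut) to 100 (fully open), then the shift along the world's x, y, z in mm, then the turn, a rotation vector about the world's x, y, z in rad. A call has 1 to 10 rows; each row shifts and turns the commanded pose from where the row before left it; what a row does not reach is not made up. A row lasts 1/10 s, in which the tool goes at most 50 mm and 8.59 degrees, less where a joint would pass 70% of its speed; a pose out of reach is approached as far as the arm can. A call with a gripper value outside its range is refused whole. The fingers move at their own pace and stop on an object; "newtons" is the grip in N (left out, the last holds). Time passes only in rows, so rows that do not move let the fingers close. It gives the time, the measured TCP pose, the force and the opening at its end, in the units of the state.
- arm.get_state(): the state, without advancing time (a new reading comes with each control period).
- arm.camera(name): name is "scene" or "top" or "wrist"; returns a dict with "img" (384x512x3 uint8, red, green, blue), "fx", "fy", "cx", "cy" (pixels), "R" (3x3) and "t" (3): a world point X has camera coordinates R X + t. Camera axes: x right, y down, z forward; pixel columns grow to the right and rows downward; lengths in mm; the calibration is good to about 2 mm. A picture is of the moment at which its call begins. There is no depth.
- arm.sign_off(): hands the job in, once; it reports no verdict.
The state is a dict: "time_s": time; "qpos": joint angles; "qvel": joint speeds; "effort": joint torques, N m; "ee_pos": TCP position; "tcp_rot": TCP orientation; "ft_force": force on the tool from outside, world axes, zero at the start; "ft_torque": the same for the moment, N m; "finger_gap": finger opening in mm.
Only numpy, scipy, OpenCV 4.12 (cv2) and the standard library are available. Lean on these libraries where they do the work, as an engineer would, in place of code of your own. Each camera call takes 0.05 s, during which the arm holds its last target. There are 200 camera calls.

## Task

The three ball valves on the plumbing bench have each been put back in the wrong tray. First park one of them, whichever you like, in the empty grey tray and let go of it there; then go on until every valve lies flat and upright in the tray of its handle's colour and the grey tray is empty again. Set the valves down rather than dropping them, and leave the coupling, the pipe offcut and the wrench where they are.

Things in the scene. Friction and masses are not known exactly. Their poses are not given: they have to be found in the camera images.
- valve_red_mid (a point): Loose brass ball valve with red butterfly handle, 0.35 kg: 76 mm long (x), 42 wide (y), 66 high (z, up), lying on a 21 mm wide flat of its hexagonal ends. Point: its centre, 33 mm above its underside. Handle: rigid bar 54 long (x), 14 wide (y), 20 high, its middle 23 mm above the point; the brass body is 36 high, 10 mm clear below the handle. A half turn makes no difference.
- valve_blue_mid (a point): Loose brass ball valve with blue butterfly handle, 0.35 kg: 76 mm long (x), 42 wide (y), 66 high (z, up), lying on a 21 mm wide flat of its hexagonal ends. Point: its centre, 33 mm above its underside. Handle: rigid bar 54 long (x), 14 wide (y), 20 high, its middle 23 mm above the point; the brass body is 36 high, 10 mm clear below the handle. A half turn makes no difference.
- valve_green_mid (a point): Loose brass ball valve with green butterfly handle, 0.35 kg: 76 mm long (x), 42 wide (y), 66 high (z, up), lying on a 21 mm wide flat of its hexagonal ends. Point: its centre, 33 mm above its underside. Handle: rigid bar 54 long (x), 14 wide (y), 20 high, its middle 23 mm above the point; the brass body is 36 high, 10 mm clear below the handle. A half turn makes no difference.
- tray_red: Red tray, home of the valve with the red handle, fixed to the bench. Shallow open plastic tray, inside 96 (its x) by 60 mm (its y), outside 104 by 68; floor 4 mm thick, rim 16 mm above the bench. Origin: centre of its underside, on the bench top; z up. A valve lies in it lengthwise (x along x, either way round), about 10 mm to spare all round.
- tray_blue: Blue tray, home of the valve with the blue handle, fixed to the bench. Shallow open plastic tray, inside 96 (its x) by 60 mm (its y), outside 104 by 68; floor 4 mm thick, rim 16 mm above the bench. Origin: centre of its underside, on the bench top; z up. A valve lies in it lengthwise (x along x, either way round), about 10 mm to spare all round.
- tray_green: Green tray, home of the valve with the green handle, fixed to the bench. Shallow open plastic tray, inside 96 (its x) by 60 mm (its y), outside 104 by 68; floor 4 mm thick, rim 16 mm above the bench. Origin: centre of its underside, on the bench top; z up. A valve lies in it lengthwise (x along x, either way round), about 10 mm to spare all round.
- tray_grey: Empty grey parking tray, fixed to the bench. Shallow open plastic tray, inside 96 (its x) by 60 mm (its y), outside 104 by 68; floor 4 mm thick, rim 16 mm above the bench. Origin: centre of its underside, on the bench top; z up. A valve lies in it lengthwise (x along x, either way round), about 10 mm to spare all round.
- coupling_mid (a point): Bystander: brass pipe coupling standing upright, 34 mm diameter, 34 mm high, loose; the point is its centre.
- pipe_mid (a point): Bystander: short offcut of white plastic pipe standing upright, 32 mm diameter, 50 mm high, loose; the point is its centre.
- wrench_grip (a point): Bystander: steel wrench lying flat on the bench, 160 mm long, loose; the point is on its handle.
Things that resemble listed ones, but are neither listed nor needed, are in the scene too. What is shaped like the part that bears valve_blue_mid but black or turquoise is not meant.

How it is judged (in metres and radians):
On the way:
1. one of the valves has been parked in the grey tray and let go (((horizontal distance between valve_red_mid and tray_grey below 0.017 m and z of valve_red_mid in the frame of tray_grey below 0.042 m and angle between valve_red_mid's own z axis and vertical below 0.15 rad and contact force between the fingers and valve_red below 0.1 N and linear speed of valve_red below 0.02 m/s) or (horizontal distance between valve_blue_mid and tray_grey below 0.017 m and z of valve_blue_mid in the frame of tray_grey below 0.042 m and angle between valve_blue_mid's own z axis and vertical below 0.15 rad and contact force between the fingers and valve_blue below 0.1 N and linear speed of valve_blue below 0.02 m/s) or (horizontal distance between valve_green_mid and tray_grey below 0.017 m and z of valve_green_mid in the frame of tray_grey below 0.042 m and angle between valve_green_mid's own z axis and vertical below 0.15 rad and contact force between the fingers and valve_green below 0.1 N and linear speed of valve_green below 0.02 m/s))), for 0.2 s.
At the end, for the whole second after the job is handed in: Each valve lies in the tray of its handle's colour: its centre within 17 mm of the tray's centre seen from above and less than 42 mm above the tray's underside, tilted less than 0.15 rad, released and at rest (slower than 20 mm/s). The grey tray is thereby empty (horizontal distance between valve_red_mid and tray_red below 0.017 m and z of valve_red_mid in the frame of tray_red below 0.042 m and angle between each of valve_red_mid, valve_blue_mid, valve_green_mid's own z axis and vertical below 0.15 rad and contact force between the fingers and valve_red below 0.1 N and linear speed of each of valve_red, valve_blue, valve_green below 0.02 m/s and horizontal distance between valve_blue_mid and tray_blue below 0.017 m and z of valve_blue_mid in the frame of tray_blue below 0.042 m and contact force between the fingers and valve_blue below 0.1 N and horizontal distance between valve_green_mid and tray_green below 0.017 m and z of valve_green_mid in the frame of tray_green below 0.042 m and contact force between the fingers and valve_green below 0.1 N); the robot touches nothing.
It fails at once if a valve is dropped (it falls freely at more than 0.7 m/s, some 25 mm of fall) ((linear speed of valve_red above 0.7 m/s and contact force between the fingers and valve_red below 0.1 N) or (linear speed of valve_blue above 0.7 m/s and contact force between the fingers and valve_blue below 0.1 N) or (linear speed of valve_green above 0.7 m/s and contact force between the fingers and valve_green below 0.1 N)).
It fails at once if the coupling is moved by more than 20 mm (distance of coupling_mid from where it was at the start of the episode above 0.02 m).
It fails at once if the pipe is moved by more than 20 mm (distance of pipe_mid from where it was at the start of the episode above 0.02 m).
It fails at once if the wrench is moved by more than 20 mm (distance of wrench_grip from where it was at the start of the episode above 0.02 m).
It also fails if it takes over 96 s, if anything falls off the work surface, if the arm or the gripper's body presses on something with over 40 N, if the wrist force passes 120 N, or if a joint passes its speed limit or range.

## Working session

There is one attempt and no reset: what is moved stays moved. The work goes in short steps, Python scripts to look and compute and a tool call to move; the robot and the scene stay as the last step left them, time stands still between calls to the robot, and variables do not carry over. Pictures are saved under pics/ and viewed, about 12 in all and at most 16, crops included, and the job is handed in when it is done.

Besides the shell and the picture viewer there is one more tool, called after "Request:" as a command line: name --pt "numbers of a row" for each row, then --argument value for the rest. send_rows: Moves the arm, as the interface text tells. Its arguments: {"type":"object","properties":{"increments":{"type":"array"},"newtons":{"type":"number"}},"required":["increments"]}

```bash
mkdir -p pics; python3 - <<'E'
from station import arm
import cv2,numpy as np
for n in("top","scene"):
    c=arm.camera(n); cv2.imwrite(f"pics/{n}0.png",cv2.resize(c["img"][:,:,::-1],(800,600),interpolation=cv2.INTER_CUBIC)); np.save(f"pics/{n}0.npy",c["img"])
    print(n,c["fx"],c["cx"],c["cy"],np.round(c["R"],3).tolist(),np.round(c["t"],1))
s=arm.get_state();print(s["tcp_rot"],s["finger_gap"],arm.hold_point_z)
E
```

```text
top 450.2052122145432 249.88316381927234 188.14448499102326 [[-0.001, -1.0, -0.022], [-0.992, 0.004, -0.129], [0.13, 0.022, -0.991]] [  31.4  584.9 1135.3]
scene 496.4376727185499 257.7658793659714 192.83669631219752 [[-0.599, 0.801, 0.019], [0.594, 0.46, -0.66], [-0.538, -0.384, -0.751]] [ 333.1 -310.6 1467.8]
[[-9.40795489e-01 -5.22964853e-04  3.38974297e-01]
 [-3.38974698e-01  1.56442565e-03 -9.40794189e-01]
 [-3.82977885e-05 -9.99998640e-01 -1.64907645e-03]] 91.341791291495 18.8
```

View pics/top0.png

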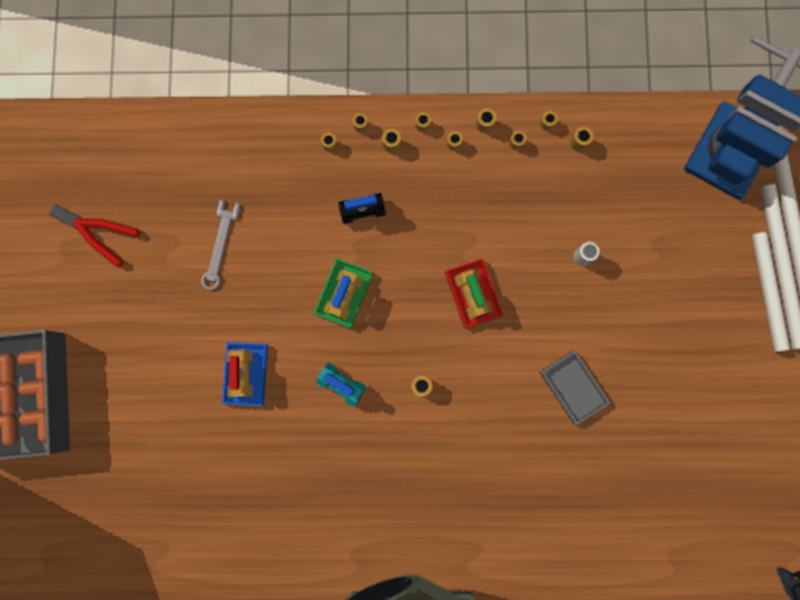

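View pics/scene0.png

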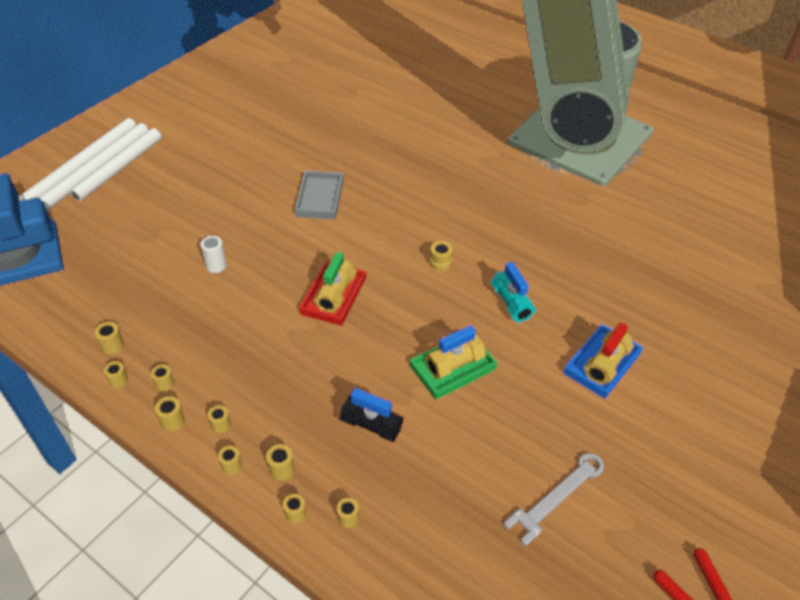

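```bash
cat > h.py <<'E'
import numpy as np,cv2
from station import arm
def ray(c,uv,z):
    uv=np.atleast_2d(uv).astype(float)
    d=np.c_[(uv[:,0]-c["cx"])/c["fx"],(uv[:,1]-c["cy"])/c["fy"],np.ones(len(uv))]@c["R"]
    o=-c["R"].T@c["t"]; return (o+d*((z-o[2])/d[:,2])[:,None])[:,:2]
def proj(c,X):
    p=np.atleast_2d(X)@c["R"].T+c["t"]; return np.c_[p[:,0]/p[:,2]*c["fx"]+c["cx"],p[:,1]/p[:,2]*c["fy"]+c["cy"]]
HSV=dict(red=((0,170,60),(6,255,255)),green=((50,120,40),(75,255,255)),blue=((105,120,40),(125,255,255)),grey=((0,0,40),(179,60,190)))
def mask(c,col):
    h=cv2.cvtColor(c["img"],cv2.COLOR_RGB2HSV); m=cv2.inRange(h,*[np.array(v) for v in HSV[col]])
    if col=="red": m|=cv2.inRange(h,np.array((172,170,60)),np.array((179,255,255)))
    return m
def blobs(c,col,z,amin=25,region=None):
    m=mask(c,col); n,l,s,ce=cv2.connectedComponentsWithStats(m); out=[]
    for i in range(1,n):
        if s[i,4]<amin: continue
        if region is not None and np.hypot(*(ce[i]-region[:2]))>region[2]: continue
        ct=max(cv2.findContours((l==i).astype(np.uint8),cv2.RETR_EXTERNAL,cv2.CHAIN_APPROX_NONE)[0],key=cv2.contourArea)[:,0]
        P=ray(c,ct,z); (cx,cy),(w,h),a=cv2.minAreaRect(P.astype(np.float32))
        if w<h: w,h,a=h,w,a+90
        out.append((ce[i].round(0).tolist(),int(s[i,4]),[round(float(v),1) for v in (cx,cy,w,h,(a+90)%180-90)]))
    return out
E
python3 - <<'E'
from h import *
c=arm.camera("top")
for col in HSV:
    for z in (16,70):
        print(col,z,*[b for b in blobs(c,col,z) if 120<b[0][0]<420 and 110<b[0][1]<290],sep="\n ")
for n,p in dict(coup=(422,386),pipe=(588,253),wr=(220,245)).items(): print(n,ray(c,np.array(p)*.64,34))
E
```

```text
red
 16
 ([303.0, 187.0], 587, [589.8, -110.6, 104.3, 69.6, 18.4])
 ([149.0, 238.0], 125, [456.8, 295.9, 52.6, 15.9, 1.5])
red
 70
 ([303.0, 187.0], 587, [582.7, -105.4, 99.6, 66.5, 18.4])
 ([149.0, 238.0], 125, [455.7, 282.7, 50.2, 15.2, 1.5])
green
 16
 ([220.0, 187.0], 537, [590.9, 111.2, 103.0, 68.1, -21.6])
 ([304.0, 186.0], 108, [594.2, -113.9, 53.9, 14.0, 19.4])
green
 70
 ([220.0, 187.0], 537, [583.7, 106.3, 98.3, 65.0, -21.6])
 ([304.0, 186.0], 108, [586.8, -108.5, 51.4, 13.4, 19.4])
blue
 16
 ([230.0, 129.0], 141, [748.0, 82.3, 58.4, 19.1, -78.8])
 ([218.0, 186.0], 108, [593.4, 115.1, 54.1, 14.4, -22.7])
 ([160.0, 240.0], 553, [454.3, 276.3, 102.7, 68.9, -3.2])
 ([216.0, 246.0], 106, [436.6, 118.5, 54.1, 13.8, 59.3])
blue
 70
 ([230.0, 129.0], 141, [733.6, 78.7, 55.7, 18.2, -78.8])
 ([218.0, 186.0], 108, [586.1, 110.1, 51.6, 13.8, -22.7])
 ([160.0, 240.0], 553, [453.4, 263.9, 98.1, 65.8, -3.2])
 ([216.0, 246.0], 106, [436.4, 113.3, 51.6, 13.2, 59.3])
grey
 16
 ([140.0, 155.0], 406, [675.2, 326.3, 156.0, 36.8, -12.1])
 ([375.0, 162.0], 154, [656.1, -303.5, 42.3, 31.7, -46.8])
 ([368.0, 248.0], 1071, [430.9, -275.1, 103.9, 68.2, 32.1])
 ([159.0, 244.0], 25, [444.7, 266.7, 54.9, 10.3, -4.1])
grey
 70
 ([140.0, 155.0], 406, [664.1, 311.6, 148.9, 35.1, -12.1])
 ([375.0, 162.0], 154, [646.0, -289.5, 40.3, 30.3, -46.8])
 ([368.0, 248.0], 1071, [431.0, -262.4, 99.1, 65.1, 32.1])
 ([159.0, 244.0], 25, [444.2, 254.8, 52.4, 9.8, -4.1])
coup [[432.71650802 -21.96120785]]
pipe [[ 653.45769705 -301.75658576]]
wr [[670.81222659 319.32004711]]
```

Request:
send_rows --pt "45 24 41 0 0 0 -0.046" --pt "45 24 41 0 0 0 -0.046" --pt "45 24 41 0 0 0 -0.046" --pt "45 24 41 0 0 0 -0.046" --pt "45 24 41 0 0 0 -0.046" --pt "45 24 41 0 0 0 -0.046" --pt "45 24 41 0 0 0 -0.046" --pt "45 24 41 0 0 0 -0.046" --pt "45 24 41 0 0 0 -0.046" --pt "45 24 41 0 0 0 -0.046" --newtons 30

```text
time_s: 1.15
ee_pos: [435.4, -129.1, 214.0]
tcp_rot: [[-0.993, 0.0, -0.116], [0.116, -0.0, -0.993], [-0.0, -1.0, 0.0]]
ft_force: [0.9, -0.2, -0.2]
finger_gap: 41.1
```

Request:
send_rows --pt "45 25 40 0 0 0 -0.047" --pt "45 25 40 0 0 0 -0.047" --pt "45 25 40 0 0 0 -0.047" --pt "45 25 40 0 0 0 -0.047" --pt "45 25 40 0 0 0 -0.047" --pt "45 26 41 0 0 0 -0.047" --pt "45 0 0 0 0 0 0" --pt "45 0 0 0 0 0 0"

```text
time_s: 1.95
ee_pos: [585.6, 110.7, 213.0]
tcp_rot: [[-0.923, -0.002, -0.384], [0.384, -0.001, -0.923], [0.002, -1.0, 0.002]]
ft_force: [0.4, -0.8, 1.0]
finger_gap: 41.2
```

```bash
cat >> h.py <<'E'
def st():
    s=arm.get_state(); R=s["tcp_rot"]; R=np.array(R); p=np.array(s["ee_pos"])
    yaw=(np.degrees(np.arctan2(R[1,0],R[0,0]))+90)%180-90
    print("t",round(s["time_s"],2),"tcp",p.round(1),"yaw",round(yaw,2),"down",R[:,1].round(4),"F",np.round(s["ft_force"],1),"gap",round(s["finger_gap"],1))
    return p,yaw
E
python3 - <<'E'
from h import *
st(); c=arm.camera("wrist"); cv2.imwrite("pics/w1.png",c["img"][:,:,::-1])
for z,col in((16,"green"),(70,"blue")): print(col,*blobs(c,col,z,200),sep="\n ")
E
```

```text
t 1.95 tcp [585.6 110.7 213. ] yaw -22.57 down [-2.e-03 -9.e-04 -1.e+00] F [ 0.4 -0.8  1. ] gap 41.2
green
 ([448.0, 95.0], 1029, [577.9, -134.6, 65.9, 22.1, 19.2])
 ([249.0, 155.0], 2314, [593.3, 113.1, 103.4, 66.9, -21.4])
blue
 ([223.0, 25.0], 1104, [735.7, 80.9, 54.2, 17.7, -78.1])
 ([252.0, 175.0], 533, [589.2, 111.5, 52.4, 12.1, -23.0])
```

View pics/w1.png

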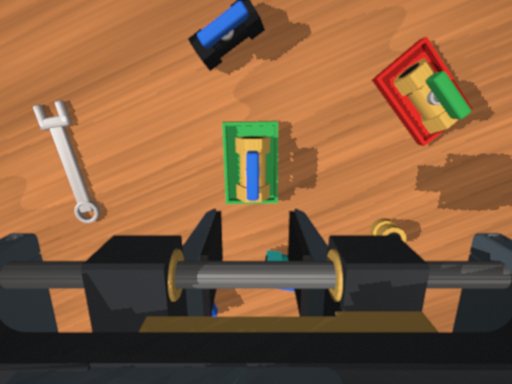

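Request:
send_rows --pt "45 2 0 -30 0 0 0" --pt "45 0 0 -40 0 0 0" --pt "45 0 0 -40 0 0 0" --pt "45 0 0 -30 0 0 0" --pt "45 0 0 -18 0 0 0" --pt "45 0 0 -8 0 0 0" --pt "45 0 0 -2 0 0 0" --pt "45 0 0 0 0 0 0"

```text
time_s: 2.8
ee_pos: [588.3, 109.4, 46.9]
tcp_rot: [[-0.922, 0.001, -0.387], [0.387, 0.0, -0.922], [-0.001, -1.0, -0.001]]
ft_force: [-0.3, 0.2, -0.4]
finger_gap: 41.1
```

Request:
send_rows --pt "0 0 0 0 0 0 0" --pt "0 0 0 0 0 0 0" --pt "0 0 0 0 0 0 0" --pt "0 0 0 0 0 0 0" --pt "0 0 0 0 0 0 0" --pt "0 0 0 0 0 0 0"

```text
time_s: 3.4
ee_pos: [588.3, 110.2, 46.5]
tcp_rot: [[-0.923, 0.001, -0.386], [0.386, 0.0, -0.923], [-0.001, -1.0, -0.0]]
ft_force: [-0.8, 0.5, 4.0]
finger_gap: 13.3
```

Request:
send_rows --pt "0 0 0 5 0 0 0" --pt "0 0 0 15 0 0 0" --pt "0 0 0 20 0 0 0" --pt "0 0 0 20 0 0 0" --pt "0 0 0 20 0 0 0" --pt "0 0 0 20 0 0 0" --pt "0 0 0 0 0 0 0" --pt "0 0 0 0 0 0 0"

```text
time_s: 4.2
ee_pos: [587.2, 109.9, 145.1]
tcp_rot: [[-0.923, -0.002, -0.386], [0.386, -0.0, -0.923], [0.001, -1.0, 0.001]]
ft_force: [0.2, -0.2, -4.0]
finger_gap: 13.7
```

```bash
python3 - <<'E'
from h import *
p,y=st(); c=arm.camera("wrist"); cv2.imwrite("pics/w2.png",c["img"][:,:,::-1])
print(blobs(c,"blue",p[2]+24,200)); print(blobs(c,"green",16,200))
E
```

```text
t 4.2 tcp [587.2 109.9 145.1] yaw -22.7 down [-1.6e-03 -4.0e-04 -1.0e+00] F [ 0.2 -0.2 -4. ] gap 13.7
[([204.0, 14.0], 1166, [703.8, 82.7, 27.3, 10.5, -78.3]), ([255.0, 231.0], 1619, [598.8, 104.7, 36.0, 14.4, -22.7])]
[([495.0, 91.0], 1517, [577.7, -140.4, 65.8, 26.3, 20.7]), ([245.0, 153.0], 2933, [593.1, 113.0, 104.0, 67.1, -21.6])]
```

View pics/w2.png

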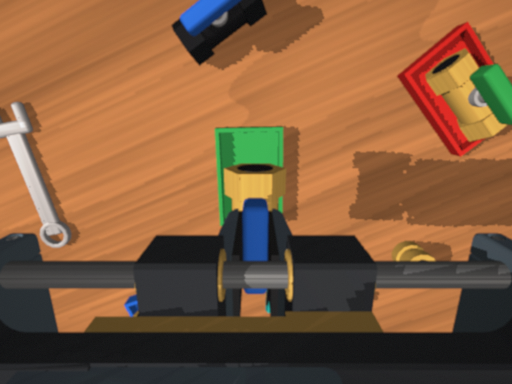

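Request:
send_rows --pt "0 -7 -16 0 0 0 0.04" --pt "0 -13 -32 0 0 0 0.08" --pt "0 -13 -32 0 0 0 0.08" --pt "0 -13 -32 0 0 0 0.08" --pt "0 -13 -32 0 0 0 0.08" --pt "0 -13 -32 0 0 0 0.08" --pt "0 -13 -32 0 0 0 0.08" --pt "0 -13 -32 0 0 0 0.08" --pt "0 -13 -32 0 0 0 0.08" --pt "0 -13 -32 0 0 0 0.08"

```text
time_s: 5.25
ee_pos: [462.2, -194.8, 144.4]
tcp_rot: [[-0.933, -0.003, 0.359], [-0.359, 0.001, -0.933], [0.002, -1.0, -0.002]]
ft_force: [0.6, -0.7, -3.6]
finger_gap: 13.6
```

Request:
send_rows --pt "0 -13 -32 0 0 0 0.08" --pt "0 -13 -32 0 0 0 0.08" --pt "0 -6 -17 0 0 0 0.04" --pt "0 0 0 0 0 0 0" --pt "0 0 0 0 0 0 0" --pt "0 0 0 0 0 0 0"

```text
time_s: 5.85
ee_pos: [431.8, -273.8, 145.2]
tcp_rot: [[-0.845, -0.001, 0.535], [-0.535, 0.001, -0.845], [0.0, -1.0, -0.002]]
ft_force: [-0.4, -0.1, -3.3]
finger_gap: 13.8
```

```bash
python3 - <<'E'
from h import *
p,y=st(); c=arm.camera("wrist"); cv2.imwrite("pics/w3.png",c["img"][:,:,::-1])
print(proj(c,[430.9,-275.1,16])); print(blobs(c,"blue",p[2]+24,200)); print(blobs(c,"grey",16,800))
E
```

```text
t 5.85 tcp [ 431.8 -273.8  145.2] yaw 32.32 down [-0.0012  0.0014 -1.    ] F [-0.4 -0.1 -3.3] gap 13.8
[[255.78551717 183.38672204]]
[([255.0, 230.0], 1616, [442.6, -266.7, 35.5, 14.4, 32.9])]
[([256.0, 211.0], 5544, [398.9, -293.8, 181.3, 83.6, 33.5]), ([411.0, 281.0], 10002, [419.3, -484.4, 256.0, 130.9, -57.6]), ([126.0, 282.0], 7951, [236.3, -196.7, 252.4, 76.6, -61.3]), ([254.0, 373.0], 10703, [219.3, -408.0, 660.8, 33.9, -57.6])]
```

View pics/w3.png

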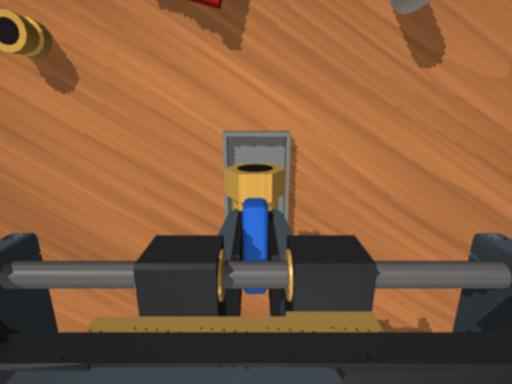

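```bash
python3 - <<'E'
from h import *
c=arm.camera("wrist"); P=ray(c,[(222.5,131),(291,131)],16); m=P.mean(0); d=P[0]-P[1]; print(P,m,np.linalg.norm(d)); 
a=np.radians(32.1); print(m-52*np.array([np.cos(a),np.sin(a)]))
E
```

```text
[[ 458.90578627 -218.28060966]
 [ 495.40090424 -275.91140504]] [ 477.15334526 -247.09600735] 68.21438420159929
[ 433.10300534 -274.72873348]
```

Request:
send_rows --pt "0 -1 -2 -15 0 0 0" --pt "0 0 0 -25 0 0 0" --pt "0 0 0 -25 0 0 0" --pt "0 0 0 -15 0 0 0" --pt "0 0 0 -8 0 0 0" --pt "0 0 0 -5 0 0 0" --pt "0 0 0 -3 0 0 0" --pt "0 0 0 -2 0 0 0" --pt "0 0 0 0 0 0 0"

```text
time_s: 6.85
ee_pos: [431.2, -277.1, 48.3]
tcp_rot: [[-0.845, 0.001, 0.534], [-0.534, -0.001, -0.845], [-0.0, -1.0, 0.001]]
ft_force: [-0.6, 0.6, -3.5]
finger_gap: 13.9
```

Request:
send_rows --pt "0 0 0 -1 0 0 0" --pt "0 0 0 -1 0 0 0" --pt "0 0 0 0 0 0 0"

```text
time_s: 7.15
ee_pos: [431.1, -277.2, 46.5]
tcp_rot: [[-0.845, 0.001, 0.534], [-0.534, -0.001, -0.845], [-0.0, -1.0, 0.001]]
ft_force: [0.2, 0.7, -0.5]
finger_gap: 13.6
```

Request:
send_rows --pt "20 0 0 0 0 0 0" --pt "35 0 0 0 0 0 0" --pt "45 0 0 0 0 0 0" --pt "45 0 0 0 0 0 0" --pt "45 0 0 10 0 0 0" --pt "45 0 0 30 0 0 0" --pt "45 0 0 40 0 0 0" --pt "45 0 0 40 0 0 0" --pt "45 0 0 40 0 0 0" --pt "45 0 0 0 0 0 0"

```text
time_s: 8.15
ee_pos: [433.8, -278.9, 212.6]
tcp_rot: [[-0.845, 0.011, 0.534], [-0.534, -0.007, -0.845], [-0.005, -1.0, 0.012]]
ft_force: [-0.2, -0.1, 0.5]
finger_gap: 40.9
```

```bash
python3 - <<'E'
from h import *
p,y=st(); c=arm.camera("wrist"); cv2.imwrite("pics/w4.png",c["img"][:,:,::-1])
print(blobs(c,"blue",70,200)); t=arm.camera("top"); print([b for b in blobs(t,"blue",70)])
E
```

```text
t 8.15 tcp [ 433.8 -278.9  212.6] yaw 32.31 down [ 0.011  -0.0074 -0.9999] F [-0.2 -0.1  0.5] gap 40.9
[([251.0, 179.0], 557, [431.8, -276.4, 52.6, 12.1, 32.3])]
[([496.0, 60.0], 394, [915.9, -610.3, 98.7, 39.6, 65.9]), ([471.0, 97.0], 2071, [812.0, -544.5, 135.3, 129.4, -31.2]), ([230.0, 129.0], 142, [733.6, 78.7, 55.7, 18.2, -78.8]), ([160.0, 240.0], 555, [453.4, 263.9, 98.1, 65.8, -3.2]), ([216.0, 246.0], 105, [436.4, 113.3, 51.5, 13.0, 56.6]), ([370.0, 243.0], 56, [441.9, -269.7, 24.2, 14.6, 32.2])]
```

View pics/w4.png

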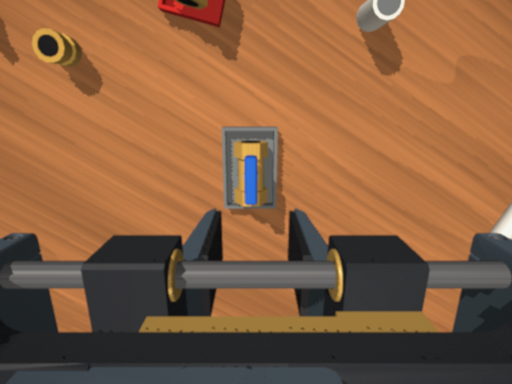

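Request:
send_rows --pt "45 22 24 0 0 0 -0.032" --pt "45 27 29 0 0 0 -0.04" --pt "45 27 29 0 0 0 -0.04" --pt "45 27 29 0 0 0 -0.04" --pt "45 27 29 0 0 0 -0.04" --pt "45 26 28 0 0 0 -0.033" --pt "45 0 0 0 0 0 0" --pt "45 0 0 0 0 0 0"

```text
time_s: 9.05
ee_pos: [586.1, -108.3, 204.0]
tcp_rot: [[-0.942, -0.004, 0.334], [-0.334, 0.0, -0.942], [0.004, -1.0, -0.002]]
ft_force: [-0.8, 0.3, -0.2]
finger_gap: 41.0
```

```bash
python3 - <<'E'
from h import *
p,y=st(); c=arm.camera("wrist")
print(blobs(c,"green",70,200)); print(blobs(c,"red",16,200))
E
```

```text
t 9.05 tcp [ 586.1 -108.3  204. ] yaw 19.53 down [-4.2e-03  2.0e-04 -1.0e+00] F [-0.8  0.3 -0.2] gap 41.0
[([80.0, 100.0], 5873, [603.3, 81.6, 89.7, 61.0, -21.6]), ([255.0, 176.0], 579, [590.2, -107.3, 52.0, 11.9, 19.5])]
[([260.0, 158.0], 2559, [591.5, -109.7, 105.4, 68.1, 18.2])]
```

Request:
send_rows --pt "45 2 0 -25 0 0 0" --pt "45 0 0 -40 0 0 0" --pt "45 0 0 -40 0 0 0" --pt "45 0 0 -28 0 0 0" --pt "45 0 0 -16 0 0 0" --pt "45 0 0 -8 0 0 0" --pt "45 0 0 -2 0 0 0" --pt "45 0 0 0 0 0 0"

```text
time_s: 9.9
ee_pos: [589.0, -109.6, 47.6]
tcp_rot: [[-0.943, 0.001, 0.332], [-0.332, -0.0, -0.943], [-0.001, -1.0, 0.001]]
ft_force: [0.5, -0.3, 0.3]
finger_gap: 41.1
```

Request:
send_rows --pt "0 0 0 0 0 0 0" --pt "0 0 0 0 0 0 0" --pt "0 0 0 0 0 0 0" --pt "0 0 0 0 0 0 0" --pt "0 0 0 0 0 0 0" --pt "0 0 0 0 0 0 0"

```text
time_s: 10.5
ee_pos: [589.1, -109.0, 47.4]
tcp_rot: [[-0.943, 0.001, 0.332], [-0.332, -0.0, -0.943], [-0.001, -1.0, 0.0]]
ft_force: [-0.3, -0.6, 3.8]
finger_gap: 13.8
```

Request:
send_rows --pt "0 0 0 5 0 0 0" --pt "0 0 0 15 0 0 0" --pt "0 0 0 25 0 0 0" --pt "0 0 0 25 0 0 0" --pt "0 0 0 20 0 0 0" --pt "0 0 0 10 0 0 0" --pt "0 0 0 0 0 0 0" --pt "0 0 15 0 0 0 -0.05" --pt "0 1 25 0 0 0 -0.08" --pt "0 0 27 0 0 0 -0.09"

```text
time_s: 11.5
ee_pos: [588.9, -41.6, 145.0]
tcp_rot: [[-0.994, -0.003, 0.114], [-0.114, 0.0, -0.994], [0.003, -1.0, -0.001]]
ft_force: [0.2, -0.7, -2.4]
finger_gap: 14.3
```

Request:
send_rows --pt "0 1 27 0 0 0 -0.09" --pt "0 0 27 0 0 0 -0.09" --pt "0 0 27 0 0 0 -0.09" --pt "0 1 27 0 0 0 -0.09" --pt "0 0 26 0 0 0 -0.08" --pt "0 0 20 0 0 0 -0.055" --pt "0 0 0 0 0 0 0" --pt "0 0 0 0 0 0 0" --pt "0 0 0 0 0 0 0"

```text
time_s: 12.4
ee_pos: [591.4, 111.1, 146.1]
tcp_rot: [[-0.93, -0.002, -0.367], [0.367, -0.001, -0.93], [0.001, -1.0, 0.001]]
ft_force: [-0.4, -0.2, -2.9]
finger_gap: 13.6
```

```bash
python3 - <<'E'
from h import *
p,y=st(); c=arm.camera("wrist"); cv2.imwrite("pics/w5.png",c["img"][:,:,::-1])
print(blobs(c,"green",16,200)); print(blobs(c,"green",p[2]+24,200))
E
```

```text
t 12.4 tcp [591.4 111.1 146.1] yaw -21.56 down [-1.8e-03 -9.0e-04 -1.0e+00] F [-0.4 -0.2 -2.9] gap 13.6
[([249.0, 153.0], 2495, [594.5, 112.4, 99.9, 67.3, -21.6]), ([255.0, 230.0], 1614, [540.4, 130.7, 73.6, 29.2, -21.6])]
[([249.0, 153.0], 2495, [630.1, 97.0, 48.8, 32.9, -21.6]), ([255.0, 230.0], 1614, [603.7, 105.9, 36.0, 14.3, -21.6])]
```

View pics/w5.png

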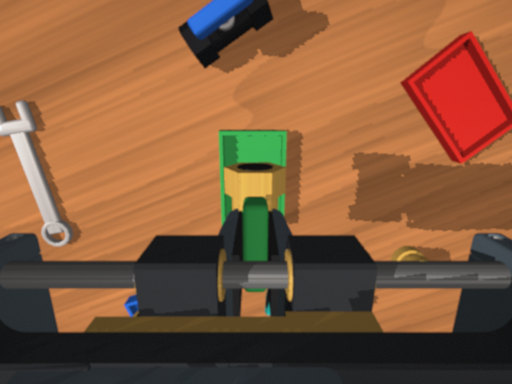

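Held upright and centred over the green tray (tray centre col 253, valve col 255). Lower.

Request:
send_rows --pt "0 0 1 -15 0 0 0" --pt "0 0 0 -25 0 0 0" --pt "0 0 0 -25 0 0 0" --pt "0 0 0 -15 0 0 0" --pt "0 0 0 -8 0 0 0" --pt "0 0 0 -5 0 0 0" --pt "0 0 0 -3 0 0 0" --pt "0 0 0 -1 0 0 0" --pt "0 0 0 0 0 0 0"

```text
time_s: 13.35
ee_pos: [592.3, 113.0, 50.6]
tcp_rot: [[-0.93, 0.001, -0.367], [0.367, 0.0, -0.93], [-0.001, -1.0, -0.0]]
ft_force: [-0.2, -0.1, -3.4]
finger_gap: 14.1
```

Request:
send_rows --pt "0 0 0 -1 0 0 0" --pt "0 0 0 -1 0 0 0" --pt "0 0 0 -1 0 0 0" --pt "0 0 0 0 0 0 0"

```text
time_s: 13.75
ee_pos: [592.0, 113.1, 47.4]
tcp_rot: [[-0.93, 0.0, -0.367], [0.367, 0.0, -0.93], [-0.0, -1.0, -0.0]]
ft_force: [-0.4, 0.4, -0.5]
finger_gap: 13.6
```

Request:
send_rows --pt "20 0 0 0 0 0 0" --pt "35 0 0 0 0 0 0" --pt "45 0 0 0 0 0 0" --pt "45 0 0 0 0 0 0" --pt "45 0 0 10 0 0 0" --pt "45 0 0 30 0 0 0" --pt "45 0 0 40 0 0 0" --pt "45 0 0 40 0 0 0" --pt "45 0 0 35 0 0 0" --pt "45 -10 13 0 0 0 0.03"

```text
time_s: 14.75
ee_pos: [585.8, 125.8, 208.6]
tcp_rot: [[-0.94, 0.013, -0.34], [0.34, 0.002, -0.94], [-0.012, -1.0, -0.006]]
ft_force: [0.8, 1.0, 1.1]
finger_gap: 41.2
```

Request:
send_rows --pt "45 -25 32 0 0 0 0.07" --pt "45 -25 32 0 0 0 0.08" --pt "45 -25 32 0 0 0 0.08" --pt "45 -25 32 0 0 0 0.08" --pt "45 -25 29 0 0 0 0.06" --pt "45 0 0 0 0 0 0" --pt "45 0 0 0 0 0 0" --pt "45 0 0 0 0 0 0"

```text
time_s: 15.55
ee_pos: [457.2, 282.5, 201.9]
tcp_rot: [[-1.0, 0.0, 0.023], [-0.023, -0.001, -1.0], [-0.0, -1.0, 0.001]]
ft_force: [-0.3, -0.4, 0.3]
finger_gap: 41.4
```

```bash
python3 - <<'E'
from h import *
p,y=st(); c=arm.camera("wrist"); cv2.imwrite("pics/w6.png",c["img"][:,:,::-1])
print(blobs(c,"red",70,200)); print(blobs(c,"blue",16,200)); t=arm.camera("top")
print([b for b in blobs(t,"green",70)],blobs(t,"red",70,60))
E
```

```text
t 15.55 tcp [457.2 282.5 201.9] yaw 1.33 down [ 1.e-04 -5.e-04 -1.e+00] F [-0.3 -0.4  0.3] gap 41.4
[([253.0, 180.0], 578, [458.2, 285.0, 52.0, 11.8, 1.5])]
[([262.0, 166.0], 2375, [456.1, 279.1, 103.9, 67.0, -2.7]), ([404.0, 199.0], 613, [424.1, 92.6, 69.8, 15.6, 58.2])]
[([220.0, 188.0], 539, [583.8, 106.5, 98.1, 65.0, -21.9]), ([217.0, 185.0], 105, [589.7, 111.4, 51.7, 13.3, -21.3])] [([66.0, 151.0], 446, [682.0, 507.3, 109.1, 70.0, 63.4]), ([303.0, 187.0], 1035, [582.7, -105.5, 99.6, 66.4, 18.3])]
```

View pics/w6.png

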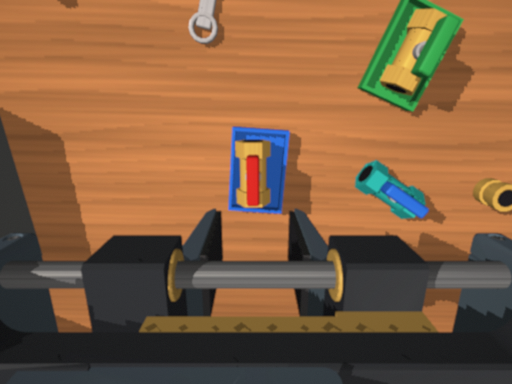

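Request:
send_rows --pt "45 0 1 -25 0 0 0" --pt "45 0 0 -40 0 0 0" --pt "45 0 0 -40 0 0 0" --pt "45 0 0 -26 0 0 0" --pt "45 0 0 -14 0 0 0" --pt "45 0 0 -8 0 0 0" --pt "45 0 0 -2 0 0 0" --pt "45 0 0 0 0 0 0"

```text
time_s: 16.45
ee_pos: [457.6, 283.9, 47.3]
tcp_rot: [[-1.0, 0.001, 0.023], [-0.023, 0.0, -1.0], [-0.001, -1.0, -0.0]]
ft_force: [-0.2, 0.7, 0.7]
finger_gap: 41.0
```

Request:
send_rows --pt "0 0 0 0 0 0 0" --pt "0 0 0 0 0 0 0" --pt "0 0 0 0 0 0 0" --pt "0 0 0 0 0 0 0" --pt "0 0 0 0 0 0 0" --pt "0 0 0 0 0 0 0"

```text
time_s: 17.05
ee_pos: [457.1, 284.2, 47.4]
tcp_rot: [[-1.0, 0.001, 0.024], [-0.024, 0.0, -1.0], [-0.001, -1.0, -0.0]]
ft_force: [0.2, -0.4, 3.4]
finger_gap: 13.9
```

Request:
send_rows --pt "0 0 0 5 0 0 0" --pt "0 0 0 15 0 0 0" --pt "0 0 0 25 0 0 0" --pt "0 0 0 25 0 0 0" --pt "0 0 0 20 0 0 0" --pt "0 0 0 10 0 0 0" --pt "0 0 0 0 0 0 0" --pt "0 6 -17 0 0 0 0.012" --pt "0 11 -33 0 0 0 0.025" --pt "0 11 -33 0 0 0 0.025"

```text
time_s: 18.05
ee_pos: [483.9, 200.0, 145.2]
tcp_rot: [[-0.996, -0.003, 0.088], [-0.088, -0.001, -0.996], [0.003, -1.0, 0.001]]
ft_force: [0.5, -0.1, -4.0]
finger_gap: 13.8
```

Request:
send_rows --pt "0 11 -33 0 0 0 0.025" --pt "0 11 -33 0 0 0 0.025" --pt "0 11 -33 0 0 0 0.025" --pt "0 11 -33 0 0 0 0.025" --pt "0 11 -33 0 0 0 0.025" --pt "0 12 -33 0 0 0 0.025" --pt "0 12 -33 0 0 0 0.025" --pt "0 12 -33 0 0 0 0.025" --pt "0 12 -30 0 0 0 0.02" --pt "0 13 -17 0 0 0 0.015"

```text
time_s: 19.05
ee_pos: [600.0, -112.3, 144.8]
tcp_rot: [[-0.949, -0.004, 0.314], [-0.314, -0.0, -0.949], [0.004, -1.0, -0.001]]
ft_force: [0.2, 0.5, -3.4]
finger_gap: 14.0
```

Request:
send_rows --pt "0 0 0 0 0 0 0" --pt "0 0 0 0 0 0 0" --pt "0 0 0 0 0 0 0"

```text
time_s: 19.35
ee_pos: [599.7, -109.1, 145.8]
tcp_rot: [[-0.949, -0.003, 0.316], [-0.316, 0.001, -0.949], [0.002, -1.0, -0.002]]
ft_force: [-0.1, 0.1, -3.8]
finger_gap: 14.0
```

```bash
python3 - <<'E'
from h import *
p,y=st(); c=arm.camera("wrist"); cv2.imwrite("pics/w7.png",c["img"][:,:,::-1])
print(blobs(c,"red",16,200)); print(blobs(c,"red",p[2]+24,200))
E
```

```text
t 19.35 tcp [ 599.7 -109.1  145.8] yaw 18.4 down [-2.9e-03  8.0e-04 -1.0e+00] F [-0.1  0.1 -3.8] gap 14.0
[([249.0, 158.0], 2005, [598.4, -107.1, 91.7, 68.1, 18.4]), ([255.0, 230.0], 1550, [547.6, -126.1, 73.7, 28.2, 17.7])]
[([249.0, 158.0], 2005, [637.1, -95.6, 44.8, 33.3, 18.4]), ([255.0, 230.0], 1550, [612.3, -104.9, 36.0, 13.8, 17.7])]
```

View pics/w7.png

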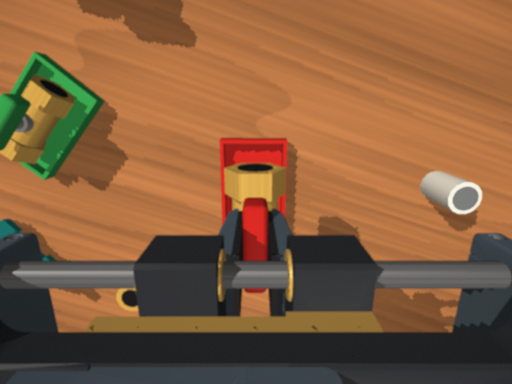

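Request:
send_rows --pt "0 -9 -1 -10 0 0 0" --pt "0 0 0 -25 0 0 0" --pt "0 0 0 -25 0 0 0" --pt "0 0 0 -15 0 0 0" --pt "0 0 0 -10 0 0 0" --pt "0 0 0 -6 0 0 0" --pt "0 0 0 -3 0 0 0" --pt "0 0 0 -2 0 0 0" --pt "0 0 0 0 0 0 0"

```text
time_s: 20.3
ee_pos: [592.2, -111.0, 51.4]
tcp_rot: [[-0.949, 0.001, 0.315], [-0.315, -0.0, -0.949], [-0.001, -1.0, 0.001]]
ft_force: [-0.6, -0.3, -3.5]
finger_gap: 14.0
```

Request:
send_rows --pt "0 0 0 -1 0 0 0" --pt "0 0 0 -1 0 0 0" --pt "0 0 0 -1 0 0 0" --pt "0 0 0 -1 0 0 0" --pt "0 0 0 0 0 0 0"

```text
time_s: 20.8
ee_pos: [592.0, -111.0, 47.5]
tcp_rot: [[-0.949, 0.0, 0.315], [-0.315, -0.0, -0.949], [-0.0, -1.0, 0.0]]
ft_force: [-1.6, -0.0, 0.3]
finger_gap: 13.7
```

Request:
send_rows --pt "20 0 0 0 0 0 0" --pt "35 0 0 0 0 0 0" --pt "45 0 0 0 0 0 0" --pt "45 0 0 0 0 0 0" --pt "45 0 0 10 0 0 0" --pt "45 0 0 30 0 0 0" --pt "45 0 0 40 0 0 0" --pt "45 0 0 40 0 0 0" --pt "45 0 0 35 0 0 0" --pt "45 -10 -10 0 0 0 0.013"

```text
time_s: 21.8
ee_pos: [585.8, -121.0, 208.8]
tcp_rot: [[-0.944, 0.013, 0.329], [-0.329, -0.002, -0.944], [-0.012, -1.0, 0.007]]
ft_force: [-0.4, -0.1, -0.9]
finger_gap: 41.0
```

Request:
send_rows --pt "45 -30 -31 0 0 0 0.046" --pt "45 -30 -31 0 0 0 0.046" --pt "45 -30 -31 0 0 0 0.046" --pt "45 -30 -31 0 0 0 0.046" --pt "45 -30 -31 0 0 0 0.046" --pt "45 0 0 0 0 0 0" --pt "45 0 0 0 0 0 0" --pt "45 0 0 0 0 0 0"

```text
time_s: 22.6
ee_pos: [432.7, -275.5, 202.4]
tcp_rot: [[-0.845, 0.001, 0.535], [-0.535, -0.0, -0.845], [-0.001, -1.0, 0.001]]
ft_force: [0.4, 0.2, 0.1]
finger_gap: 41.1
```

```bash
python3 - <<'E'
from h import *
p,y=st(); c=arm.camera("wrist")
print(blobs(c,"blue",70,200)); t=arm.camera("top")
print(blobs(t,"red",70,60),blobs(t,"red",16,60),blobs(t,"blue",16,60))
E
```

```text
t 22.6 tcp [ 432.7 -275.5  202.4] yaw 32.32 down [ 1.1e-03 -1.0e-04 -1.0e+00] F [0.4 0.2 0.1] gap 41.1
[([255.0, 182.0], 573, [431.6, -277.0, 53.4, 11.7, 32.1])]
[([66.0, 151.0], 449, [682.0, 507.3, 109.1, 70.0, 63.4]), ([302.0, 188.0], 588, [582.7, -105.4, 99.6, 66.5, 18.4]), ([305.0, 185.0], 108, [589.6, -111.8, 51.5, 13.5, 18.9])] [([66.0, 151.0], 449, [693.9, 531.3, 114.3, 73.3, 63.4]), ([302.0, 188.0], 588, [589.8, -110.6, 104.3, 69.6, 18.4]), ([305.0, 185.0], 108, [597.1, -117.3, 53.9, 14.1, 18.9])] [([496.0, 60.0], 395, [938.9, -639.7, 103.4, 41.5, 65.9]), ([471.0, 97.0], 2063, [830.1, -570.7, 141.8, 135.6, -31.2]), ([230.0, 129.0], 141, [748.0, 82.3, 58.4, 19.1, -78.8]), ([156.0, 239.0], 1022, [454.2, 276.5, 102.6, 69.1, -2.8]), ([216.0, 246.0], 106, [436.6, 118.5, 53.9, 13.7, 56.6])]
```

Request:
send_rows --pt "45 -1 -1 -25 0 0 0" --pt "45 0 0 -40 0 0 0" --pt "45 0 0 -40 0 0 0" --pt "45 0 0 -26 0 0 0" --pt "45 0 0 -14 0 0 0" --pt "45 0 0 -8 0 0 0" --pt "45 0 0 -2 0 0 0" --pt "45 0 0 0 0 0 0"

```text
time_s: 23.5
ee_pos: [431.6, -276.9, 47.3]
tcp_rot: [[-0.845, 0.001, 0.535], [-0.535, -0.001, -0.845], [-0.0, -1.0, 0.001]]
ft_force: [0.2, 0.0, -0.0]
finger_gap: 40.9
```

Request:
send_rows --pt "0 0 0 0 0 0 0" --pt "0 0 0 0 0 0 0" --pt "0 0 0 0 0 0 0" --pt "0 0 0 0 0 0 0" --pt "0 0 0 0 0 0 0" --pt "0 0 0 0 0 0 0"

```text
time_s: 24.1
ee_pos: [431.1, -277.1, 47.4]
tcp_rot: [[-0.845, 0.001, 0.534], [-0.534, -0.0, -0.845], [-0.0, -1.0, 0.001]]
ft_force: [-0.5, 1.1, 4.7]
finger_gap: 13.8
```

Request:
send_rows --pt "0 0 0 5 0 0 0" --pt "0 0 0 15 0 0 0" --pt "0 0 0 25 0 0 0" --pt "0 0 0 25 0 0 0" --pt "0 0 0 20 0 0 0" --pt "0 0 0 10 0 0 0" --pt "0 0 0 0 0 0 0" --pt "0 0 17 0 0 0 -0.02" --pt "0 0 33 0 0 0 -0.036" --pt "0 0 33 0 0 0 -0.036"

```text
time_s: 25.1
ee_pos: [429.7, -192.9, 145.2]
tcp_rot: [[-0.892, -0.003, 0.452], [-0.452, 0.002, -0.892], [0.002, -1.0, -0.003]]
ft_force: [0.5, 0.6, -3.4]
finger_gap: 13.8
```

Request:
send_rows --pt "0 2 33 0 0 0 -0.038" --pt "0 2 33 0 0 0 -0.038" --pt "0 2 33 0 0 0 -0.038" --pt "0 2 33 0 0 0 -0.038" --pt "0 2 33 0 0 0 -0.038" --pt "0 2 33 0 0 0 -0.038" --pt "0 2 33 0 0 0 -0.038" --pt "0 2 33 0 0 0 -0.038" --pt "0 2 33 0 0 0 -0.038" --pt "0 2 33 0 0 0 -0.038"

```text
time_s: 26.1
ee_pos: [449.7, 137.1, 145.4]
tcp_rot: [[-0.996, -0.003, 0.09], [-0.09, -0.001, -0.996], [0.003, -1.0, 0.001]]
ft_force: [0.7, 0.4, -2.6]
finger_gap: 13.4
```

Request:
send_rows --pt "0 1 33 0 0 0 -0.036" --pt "0 1 33 0 0 0 -0.036" --pt "0 1 33 0 0 0 -0.036" --pt "0 1 27 0 0 0 -0.024" --pt "0 0 15 0 0 0 -0.012" --pt "0 0 0 0 0 0 0" --pt "0 0 0 0 0 0 0" --pt "0 0 0 0 0 0 0"

```text
time_s: 26.9
ee_pos: [454.4, 275.9, 146.1]
tcp_rot: [[-0.999, -0.002, -0.053], [0.053, -0.001, -0.999], [0.002, -1.0, 0.002]]
ft_force: [-0.6, -0.5, -3.2]
finger_gap: 14.1
```

```bash
python3 - <<'E'
from h import *
p,y=st(); c=arm.camera("wrist"); cv2.imwrite("pics/w8.png",c["img"][:,:,::-1])
print(blobs(c,"blue",16,200)); print(blobs(c,"blue",p[2]+24,200))
E
```

```text
t 26.9 tcp [454.4 275.9 146.1] yaw -3.02 down [-0.0017 -0.0015 -1.    ] F [-0.6 -0.5 -3.2] gap 14.1
[([247.0, 154.0], 2649, [456.9, 279.1, 102.0, 67.3, -2.6]), ([430.0, 202.0], 931, [421.9, 89.7, 73.7, 16.4, 58.1]), ([255.0, 231.0], 1628, [398.5, 278.9, 73.9, 29.4, -2.3])]
[([247.0, 154.0], 2649, [495.5, 275.4, 49.8, 32.8, -2.6]), ([430.0, 202.0], 931, [478.4, 183.0, 36.0, 8.0, 58.1]), ([255.0, 231.0], 1628, [467.0, 275.3, 36.1, 14.4, -2.3])]
```

View pics/w8.png

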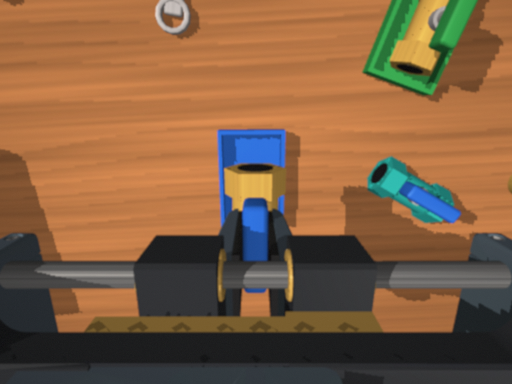

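Held upright over the blue tray (tray col 252, valve col 255). Shift 2 mm in y and lower.

Request:
send_rows --pt "0 1 2 -10 0 0 0" --pt "0 0 0 -25 0 0 0" --pt "0 0 0 -25 0 0 0" --pt "0 0 0 -15 0 0 0" --pt "0 0 0 -10 0 0 0" --pt "0 0 0 -6 0 0 0" --pt "0 0 0 -3 0 0 0" --pt "0 0 0 -2 0 0 0" --pt "0 0 0 0 0 0 0"

```text
time_s: 27.85
ee_pos: [456.2, 279.2, 51.3]
tcp_rot: [[-0.999, 0.001, -0.052], [0.052, 0.0, -0.999], [-0.001, -1.0, -0.0]]
ft_force: [0.6, -0.7, -3.4]
finger_gap: 13.8
```

Request:
send_rows --pt "0 0 0 -1 0 0 0" --pt "0 0 0 -1 0 0 0" --pt "0 0 0 -1 0 0 0" --pt "0 0 0 0 0 0 0"

```text
time_s: 28.25
ee_pos: [455.8, 279.0, 47.9]
tcp_rot: [[-0.999, -0.0, -0.052], [0.052, -0.0, -0.999], [0.0, -1.0, 0.0]]
ft_force: [0.3, 0.4, -4.2]
finger_gap: 13.7
```

Request:
send_rows --pt "0 0 0 -0.5 0 0 0" --pt "0 0 0 -0.5 0 0 0" --pt "0 0 0 0 0 0 0"

```text
time_s: 28.55
ee_pos: [456.0, 279.1, 47.4]
tcp_rot: [[-0.999, 0.0, -0.052], [0.052, 0.0, -0.999], [-0.0, -1.0, -0.0]]
ft_force: [-1.6, -0.5, 0.9]
finger_gap: 13.9
```

Set down; release, rise and swing clear for a final look.

Request:
send_rows --pt "20 0 0 0 0 0 0" --pt "35 0 0 0 0 0 0" --pt "45 0 0 0 0 0 0" --pt "45 0 0 0 0 0 0" --pt "45 0 0 10 0 0 0" --pt "45 0 0 30 0 0 0" --pt "45 0 0 40 0 0 0" --pt "45 0 0 40 0 0 0" --pt "45 0 0 40 0 0 0" --pt "45 -20 20 10 0 0 0"

```text
time_s: 29.55
ee_pos: [439.5, 299.3, 222.8]
tcp_rot: [[-0.998, 0.01, -0.055], [0.055, 0.005, -0.998], [-0.01, -1.0, -0.005]]
ft_force: [0.3, 0.8, -0.5]
finger_gap: 41.1
```

Request:
send_rows --pt "45 -30 30 0 0 0 0" --pt "45 -30 30 0 0 0 0" --pt "45 -30 30 0 0 0 0" --pt "45 0 0 0 0 0 0" --pt "45 0 0 0 0 0 0" --pt "45 0 0 0 0 0 0" --pt "45 0 0 0 0 0 0"

```text
time_s: 30.25
ee_pos: [346.8, 388.2, 217.1]
tcp_rot: [[-0.999, 0.0, -0.054], [0.054, -0.0, -0.999], [-0.0, -1.0, 0.0]]
ft_force: [-0.3, -0.4, 1.1]
finger_gap: 40.8
```

```bash
python3 - <<'E'
from h import *
st()
t=arm.camera("top"); s=arm.camera("scene"); cv2.imwrite("pics/f.png",cv2.resize(s["img"][:,:,::-1],(800,600),interpolation=cv2.INTER_CUBIC))
for col in("red","green","blue"): 
    for z in (16,70): print(col,z,[b[2] for b in blobs(t,col,z,60) if 120<b[0][0]<420 and (b[1]>400)==(z==16)])
print("grey",blobs(t,"grey",16,100,(250,200,140)))
E
```

```text
t 30.25 tcp [346.8 388.2 217.1] yaw -3.09 down [ 3.e-04 -2.e-04 -1.e+00] F [-0.3 -0.4  1.1] gap 40.8
red 16 [[589.8, -110.6, 104.3, 69.6, 18.4]]
red 70 [[589.6, -111.8, 51.5, 13.5, 18.9]]
green 16 [[591.0, 111.4, 102.8, 68.1, -21.9]]
green 70 [[590.2, 111.2, 50.8, 13.3, -21.3]]
blue 16 [[454.2, 276.5, 102.6, 69.1, -2.8]]
blue 70 [[733.6, 78.7, 55.7, 18.2, -78.8], [436.7, 113.1, 51.5, 12.4, 56.7]]
grey [([140.0, 155.0], 406, [675.2, 326.3, 156.0, 36.8, -12.1]), ([375.0, 162.0], 152, [656.1, -303.6, 42.3, 31.6, -46.8]), ([368.0, 248.0], 1073, [431.0, -275.4, 103.8, 68.9, 32.3])]
```

View pics/f.png

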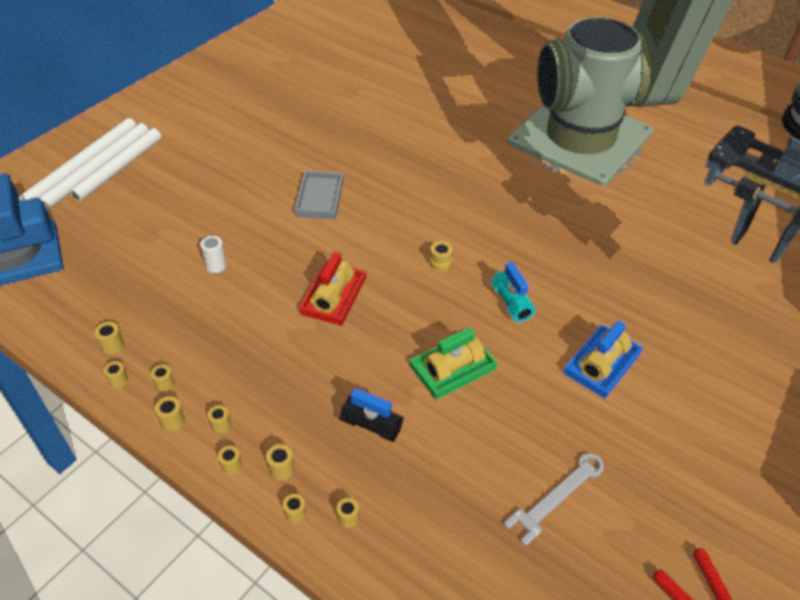

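```bash
python3 -c "
from station import arm
arm.sign_off()"
```

```text
the job is handed in; nothing more can be done
```

The job is handed in at about 30 s on the robot's clock. I parked the blue valve in the grey tray and let go. Then I moved green to the green tray, red to the red tray, and blue from the grey tray to the blue tray. Each valve was lowered until it touched the tray floor before I opened the fingers.

**Last checks:**
- **Valves:** the final scene picture shows all three upright in the trays of their own colour. The top camera puts red and green about 1 mm from their tray centres.
- **Blue valve:** there is no final camera measurement of it, because its handle merged with the blue tray in the colour mask. The final picture shows it seated in the tray. The gripper released it about 3 mm from where the top camera puts the tray centre, and less than 1 mm from where the wrist camera puts it.
- **Grey tray and bystanders:** the grey tray is empty. The pipe and wrench measure where they were at the start, and the coupling looks unmoved in the picture.
- **Camera disagreement:** the wrist and top cameras differed by about 2–3 mm throughout, so I used averages.
- **Correction:** I overshot the red tray by about 9 mm in x, saw it in the wrist view, and corrected before lowering.

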